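# Tip the blanks off the carving board and hold it at its working slope

## Robot

A 6-joint arm with a two-finger parallel gripper is mounted at the origin on the work surface. World frame = base frame: x ahead of the robot, y to its left, z up, the work surface at z = 0. Lengths are in m, angles in rad, forces in N, time in s.
With the tool pointing down it reaches from about 0.275 to 0.75 m from the base axis. Payload 10.2 kg.
Tool frame: the origin (TCP) lies midway between the tips of the shut fingers; the grasp point (between the pads) lies behind it (robot.hold_point_z is the x of the grasp point in the tool frame, in m); x points along the fingers, y is the direction in which the jaws open and shut, and the axes are right-handed (so a half turn about x gives the same grasp; the last joint's range is limited). The gripper opens to 88 mm and grips with 3 to 60 N. Pads are 18 mm wide; open, the fingers measure 123 mm over their backs; the gripper's body (75 mm by 187 mm) begins 45 mm behind the grasp point.
Start: joints at [1.002, 0.313, 1.498, -0, 1.331, -0.223], TCP at [0.178, 0.494, 0.239] pointing down, gripper open.
Joint ranges: [-2.94, 2.94], [-0.97, 2.17], [0.19, 2.56], [-1.23, 4.37], [0.02, 3.11], [-2.88, 2.88]. Speed limits (rad/s): [2.39, 2.39, 3.01, 3.14, 3.14, 3.14].

## Interface

Orientations are given as a rotation vector (axis times angle).
In Python, from cell import robot gives the robot as it stands. Calls block until the motion is done:
- robot.move_pose(position, orientation): joint-space move of the TCP to a pose.
- robot.servo_line(position, orientation=None, vel=0.15): straight line of the TCP; orientation=None keeps the orientation; vel is the mean speed in m/s.
- robot.set_joints(angles): joint-space move.
- robot.open() and robot.grab(force=None): open the fingers fully, or close them until they stop; force is the grip in N (None keeps the last).
- robot.pause(seconds).
- robot.inverse_kinematics(position, orientation): joint angles nearest the present ones, or None.
- robot.observe(): the state.
- robot.camera(name): name is "scene" or "top" or "wrist"; returns a dict with "frame" (420x560x3 uint8, red, green, blue), "mtx" (3x3 intrinsics, pixels), "k1" (the pictures are not rectified: a ray, as slopes to the right and down, at radius r is drawn at 1 + k1 r^2 times it, then the intrinsics apply), "pose" (4x4, takes a point from camera to world coordinates); the wrist camera has in their place "mount" (4x4, takes a point from camera to tool coordinates, whose origin is the TCP and whose axes are the tool frame's). Camera axes: x right, y up, looking along -z (the intrinsics and any distortion apply to the point x, -y, -z); pixel columns grow to the right and rows downward; lengths in m; the calibration is good to about 2 mm. A picture is of the moment at which its call begins: read the wrist's pose just before it. There is no depth.
A pose or a line that the arm cannot do raises robot.MotionError and nothing moves.
- robot.sign_off(): hands the job in, once; it reports no verdict.
The state is a dict: "clock": time; "joints": joint angles; "qd": joint speeds; "joint_torque": joint torques, N m; "position": TCP position; "orientation": TCP orientation; "contact_force": force on the tool from outside, world axes, zero at the start; "ft_torque": the same for the moment, N m; "gripper_width": opening from 0.0 (shut) to 1.0 (fully open).
Only numpy, scipy, OpenCV 4.12 (cv2) and the standard library are available. Lean on these libraries where they do the work, as an engineer would, in place of code of your own. Each camera call takes 0.05 s, during which the arm holds its last target.

## Task

Lift the tilting carving board by its dark wooden bar handle and tip it until all four wooden blanks have slid off into the crate at its hinge edge. Then lower it under control, without letting it drop, to a slope of 20 degrees (the red mark on the steel arc) and finish while still holding it there by the handle: the board falls flat if let go, and I want to lock its stay while you hold it. Leave the mallet, gouge, wax jar, carved bird and sharpening stone where they are.

Things in the scene. Friction and masses are not known exactly. Their poses are not given: they have to be found in the camera images.
- board (a joint): tilt of the carving board, rad: 0 lying flat on its stand (as at the start), growing as the handle end rises, 1.2 at most; 20 degrees is 0.349. The hinge has no spring and hardly any friction: let go, the board (0.73 kg with its handle) falls flat
- hinge_mid (a point): middle of the board's hinge line, fixed, 100 mm above the table, level with the board's top face at its edge nearest the robot. Axes: x horizontal, from the hinge towards the handle end of the flat board; y along the hinge; z up. The board: pale wood, 240 long (x), 240 wide, 18 thick, side battens 14 high, no lip at the hinge edge
- red_mark (a point): the red mark at 20 degrees on a thin upright steel arc, fixed on the stand 140 mm to the +y side of the board's middle, 200 mm radius about the hinge line, with black marks at 10 and 30 degrees and its top end 200 mm above the table; the plane of the board's top face passes through the red mark at the slope wanted. The point is the mark's centre
- handle_mid (a point): middle of the bar handle: a dark round wooden bar 16 mm thick, 102 long, along the hinge's y, between two steel posts with 74 mm free between them; it moves with the board. Flat, it is 205 mm from the hinge along x and 45 mm above the board's top face (145 mm above the table), 37 mm free below it. Axes as the hinge's when flat; they tip with the board
- handle: the same bar handle as a part; its origin and axes are those of handle_mid
- crate: open plywood crate, fixed, 160 (its x) x 340 (its y) x 65 mm high, walls 8 mm; origin at the centre of its underside. It stands on the robot's side of the hinge, its far rim reaching 12 to 28 mm past the hinge edge, under the board
- blank_notch_mid (a point): brown wooden blank 40 x 30 x 26 mm with a notch across its top; the point is at its centre. It lies flat on the board and starts to slide once the board is tipped about 25 to 36 degrees; weight 20 to 45 g
- blank_step_mid (a point): dark wooden blank 40 x 30 x 26 mm with a step; the point is at its centre. It lies flat on the board and starts to slide once the board is tipped about 25 to 36 degrees; weight 20 to 45 g
- blank_round_mid (a point): brown round wooden blank, 36 mm across, 24 high; the point is at its centre. It lies flat on the board and starts to slide once the board is tipped about 25 to 36 degrees; weight 20 to 45 g
- blank_hex_mid (a point): reddish six-sided wooden blank, 38 mm across, 26 high; the point is at its centre. It lies flat on the board and starts to slide once the board is tipped about 25 to 36 degrees; weight 20 to 45 g
- mallet_mid (a point): a round wooden carver's mallet lying on its side, 240 long, head 72 wide; the point is in its head, 36 above the table; to be left alone
- gouge_mid (a point): a carving gouge lying flat, 240 long, 22 thick; the point is in its middle; to be left alone
- wax_jar_mid (a point): an amber jar of wax with a black lid, 56 wide, 75 tall; the point is half-way up; to be left alone
- bird_mid (a point): a small carved wooden bird on a round foot, 106 tall, about 90 long; the point is about half-way up; to be left alone
- stone_mid (a point): a sharpening stone in a wooden tray, 150 x 55 x 34; the point is at its centre; to be left alone
Things that resemble listed ones, but are neither listed nor needed, are in the scene too. What is shaped like the part that bears blank_hex_mid but white is not meant.

How it is judged:
By the outcome, as a careful person would: the job done as asked, in the order asked, and still so for the second after the job is handed in, while the arm keeps its last pose, push and grip.
It also fails if it takes over 42 s, if anything falls off the work surface, if the arm or the gripper's body presses on something with over 40 N, if the wrist force passes 120 N, or if a joint passes its speed limit or range.

## Working session

There is one attempt and no reset: what is moved stays moved. The work goes in short steps, each a Python script; the robot and the scene stay as the last script left them, time stands still between calls to the robot, and variables do not carry over. Pictures are saved under pics/ and viewed, and the job is handed in when it is done.

```bash
ls; mkdir -p pics; python3 - <<'E'
from cell import robot
import cv2,numpy as np
print(robot.observe(), robot.hold_point_z)
for n in ["scene","top","wrist"]:
    c=robot.camera(n); cv2.imwrite(f"pics/{n}0.png",c["frame"][:,:,::-1])
    print(n,{k:np.round(v,4).tolist() for k,v in c.items() if k!="frame"})
E
```

```text
pics
{'clock': 0.0, 'joints': array([ 1.00156209e+00,  3.13424906e-01,  1.49842711e+00, -1.07242221e-05,
        1.33098018e+00, -2.23391110e-01]), 'qd': array([-0.00155442, -0.00163428,  0.00018986, -0.0001319 , -0.00044953,
       -0.0019148 ]), 'joint_torque': array([ 7.88302223e-04, -4.02231824e+01, -2.52253479e+01,  6.93334755e-02,
        3.54796113e-02, -9.72308203e-05]), 'position': array([0.17784632, 0.49370349, 0.23817766]), 'orientation': array([ 0.27049018,  1.5541766 , -0.27230014]), 'contact_force': array([-0.37643254, -0.04398679, -0.21546598]), 'ft_torque': array([-0.01797566,  0.03814279, -0.016151  ]), 'gripper_width': 0.9996232646413511} -0.0187
scene {'mtx': [[414.4375, 0.0, 285.0028], [0.0, 414.4375, 213.2787], [0.0, 0.0, 1.0]], 'k1': 0.01, 'pose': [[0.8084, -0.3749, 0.4538, 1.0657], [0.5885, 0.4941, -0.6399, -0.6088], [0.0157, 0.7844, 0.6201, 0.7606], [0.0, 0.0, 0.0, 1.0]]}
top {'mtx': [[435.1375, 0.0, 277.7093], [0.0, 435.1375, 213.3692], [0.0, 0.0, 1.0]], 'k1': -0.0695, 'pose': [[0.1387, 0.97, -0.1999, 0.3603], [-0.9903, 0.136, -0.0273, 0.0202], [0.0007, 0.2018, 0.9794, 1.261], [0.0, 0.0, 0.0, 1.0]]}
wrist {'mtx': [[305.9343, 0.0, 280.4934], [0.0, 305.9343, 211.4328], [0.0, 0.0, 1.0]], 'k1': -0.0294, 'mount': [[-0.0009, 0.3112, -0.9503, -0.1461], [1.0, 0.0011, -0.0005, -0.0003], [0.0009, -0.9503, -0.3112, -0.0814], [0.0, 0.0, 0.0, 1.0]]}
```

View pics/scene0.png

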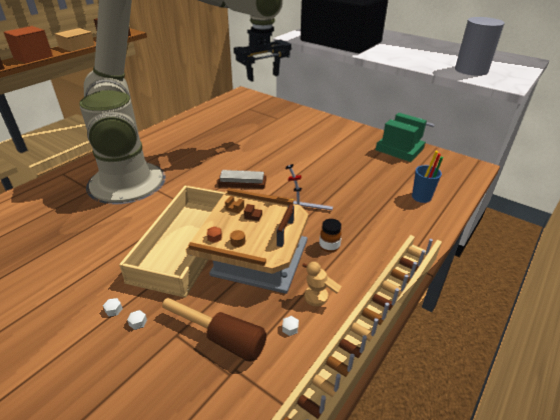

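View pics/top0.png

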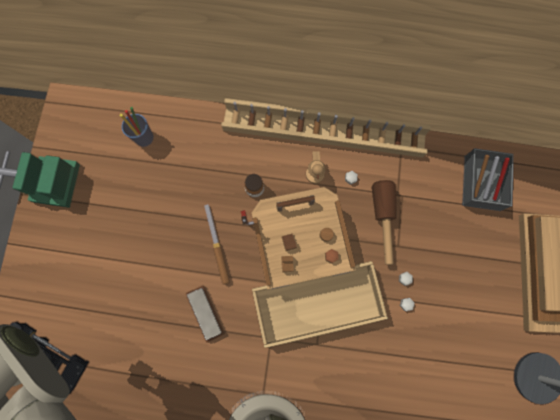

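View pics/wrist0.png

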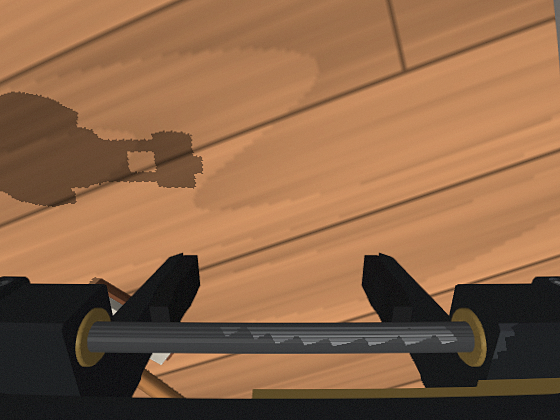

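The scene shows the board with its handle at about (290,220) and the red mark at (295,178). In the top view the board is at about (303,240), its handle at (296,203), the crate at (320,305), the jar at (255,186) and the bird at (316,170). I'll enlarge these areas.

```bash
python3 - <<'E'
import cv2
a=cv2.imread("pics/top0.png")[150:350,200:420]; cv2.imwrite("pics/top0c.png",cv2.resize(a,None,fx=3,fy=3,interpolation=cv2.INTER_CUBIC))
a=cv2.imread("pics/scene0.png")[150:310,170:370]; cv2.imwrite("pics/scene0c.png",cv2.resize(a,None,fx=3.7,fy=3.7,interpolation=cv2.INTER_CUBIC))
E
```

```text
(no output)
```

View pics/top0c.png

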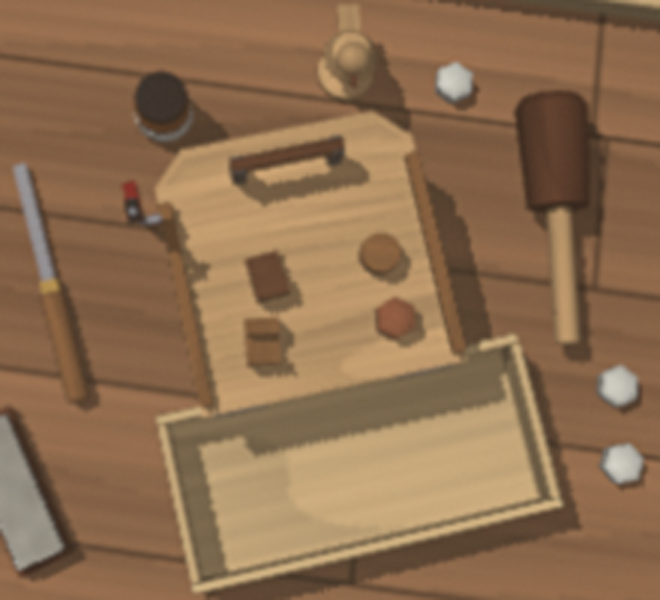

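View pics/scene0c.png

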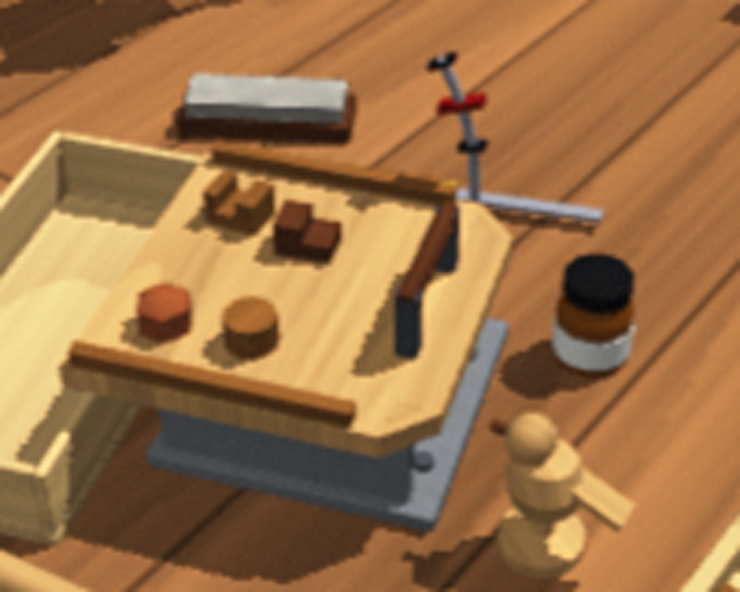

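```bash
cat > h.py <<'E'
import numpy as np,cv2
from scipy.optimize import least_squares
from scipy.spatial.transform import Rotation as R
def ray(c,uv):
    x=(uv[0]-c["mtx"][0,2])/c["mtx"][0,0]; y=(uv[1]-c["mtx"][1,2])/c["mtx"][1,1]
    p=np.array([x,y])
    rd=np.hypot(x,y); r=rd
    for _ in range(20): r=rd/(1+c["k1"]*r*r)
    p=p*(r/rd)
    return c["pose"][:3,:3]@np.array([p[0],-p[1],-1])
def onz(c,uv,z):
    d=ray(c,uv); o=c["pose"][:3,3]; return o+d*(z-o[2])/d[2]
def proj(c,P):
    q=(np.atleast_2d(P)-c["pose"][:3,3])@c["pose"][:3,:3]
    s=np.c_[q[:,0]/-q[:,2],-q[:,1]/-q[:,2]]; r2=(s**2).sum(1,keepdims=True)
    s=s*(1+c["k1"]*r2); return s*np.array([c["mtx"][0,0],c["mtx"][1,1]])+c["mtx"][:2,2]
def world(h,L):  # h=(x,y,yaw); local pts rel. hinge_mid
    L=np.atleast_2d(L); c,s=np.cos(h[2]),np.sin(h[2])
    return np.c_[h[0]+c*L[:,0]-s*L[:,1],h[1]+s*L[:,0]+c*L[:,1],.1+L[:,2]]
E
python3 - <<'E'
from h import *; from cell import robot
t=robot.camera("top"); s=robot.camera("scene")
ct=lambda x,y:(200+(x+.5)/3-.5,150+(y+.5)/3-.5)
cs=lambda x,y:(170+(x+.5)/3.7-.5,150+(y+.5)/3.7-.5)
a=20*np.pi/180
obs=[(t,ct(233,164),(.205,.051,.045)),(t,ct(342,147),(.205,-.051,.045)),(t,ct(213,411),(0,.12,.0)),(t,ct(462,352),(0,-.12,0)),
(s,cs(450,207),(.205,.051,.045)),(s,cs(408,293),(.205,-.051,.045)),(s,cs(462,103),(.2*np.cos(a),.14,.2*np.sin(a))),(t,ct(130,188),(.2*np.cos(a),.14,.2*np.sin(a)))]
f=lambda h:np.concatenate([proj(c,world(h,L))[0]-np.array(p) for c,p,L in obs])
r=least_squares(f,[.4,0,0],loss="soft_l1"); print(r.x,np.round(f(r.x).reshape(-1,2),1))
np.save("hinge.npy",r.x)
print(world(r.x,[[.205,0,.045],[.205,.051,.045]]))
for n,p,z in [("jar",ct(161,97),.075),("bird",ct(352,55),.1)]: print(n,onz(t,p,z))
for n,c in (("top",t),("scene",s)):
    im=c["frame"][:,:,::-1].copy()
    im=cv2.resize(im,None,fx=3,fy=3)
    q=lambda L:np.round(proj(c,world(r.x,L))*3+1).astype(int)
    for Ls in ([[0,.12,0],[0,-.12,0]],[[.205,.051,.045],[.205,-.051,.045]],[[0,0,0],[.24,0,0]]):
        u,v=q(Ls); cv2.line(im,tuple(map(int,u)),tuple(map(int,v)),(255,0,255),1)
    u=q([[.2*np.cos(a),.14,.2*np.sin(a)]])[0]; cv2.circle(im,tuple(map(int,u)),4,(255,255,0),1)
    cv2.imwrite(f"pics/ov_{n}.png",im[450:1050,550:1300] if n=="top" else im[450:950,480:1180])
E
```

```text
[ 0.43715272 -0.05946038  0.35374134] [[-1.4 -0.1]
 [-0.  -2.5]
 [-3.8  0.9]
 [ 1.3  1. ]
 [ 0.5  0.6]
 [ 0.2  3.5]
 [ 0.1  0.3]
 [ 0.3  3.4]]
[[0.62945978 0.01155365 0.145     ]
 [0.61179288 0.0593959  0.145     ]]
jar [0.68244573 0.13402069 0.075     ]
bird [ 0.74036598 -0.03803069  0.1       ]
```

View pics/ov_top.png

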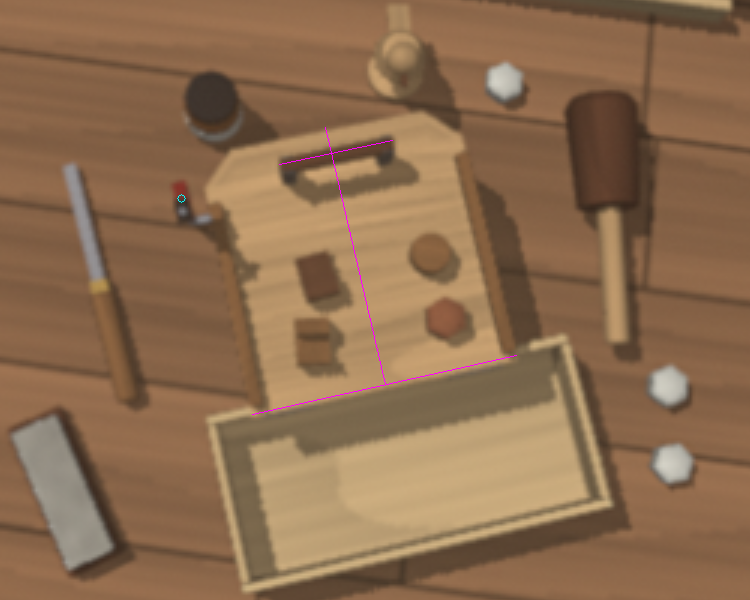

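View pics/ov_scene.png

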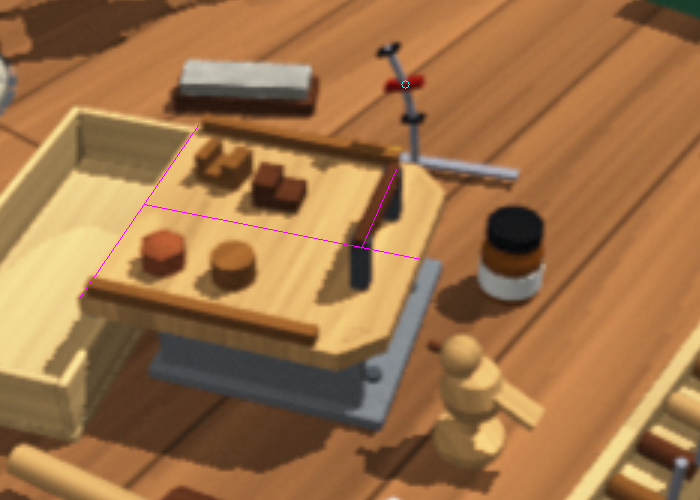

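```bash
cat >> h.py <<'E'
def tool(h,th,sgn,phi=0.):
    """TCP pose holding handle w/ board at tilt th; tool tipped phi extra"""
    c,s=np.cos(h[2]),np.sin(h[2]); ex=np.array([c,s,0]); ey=np.array([-s,c,0]); ez=np.array([0,0,1.])
    H=np.array([h[0],h[1],.1])
    bx=np.cos(th)*ex+np.sin(th)*ez; bn=-np.sin(th)*ex+np.cos(th)*ez
    hm=H+.205*bx+.045*bn
    al=th+phi
    tx=-(-np.sin(al)*ex+np.cos(al)*ez); ty=sgn*(np.cos(al)*ex+np.sin(al)*ez); tz=np.cross(tx,ty)
    M=np.c_[tx,ty,tz]
    return hm, hm+.0187*tx, R.from_matrix(M).as_rotvec(), M
E
python3 - <<'E'
from h import *; from cell import robot
h=np.load("hinge.npy"); print(np.round(R.from_rotvec(robot.observe()["orientation"]).as_matrix(),2))
for sg in (1,-1):
  for phi in (0,-.3,-.6):
    for th in (0,.35,.6,.8,.9):
      hm,p,o,M=tool(h,th,sg,phi); q=robot.inverse_kinematics(p,o); print(sg,phi,th,None if q is None else np.round(q,2))
    hm,p,o,M=tool(h,0,sg,phi); q=robot.inverse_kinematics(p-.12*M[:,0],o); print("hover",None if q is None else np.round(q,2))
E
```

```text
[[-0.    0.34  0.94]
 [-0.    0.94 -0.34]
 [-1.   -0.   -0.  ]]
1 0 0 [-0.17  0.64  1.3  -0.    1.2  -0.52]
1 0 0.35 [-0.27  0.38  1.57  0.25  0.92 -0.75]
1 0 0.6 [-0.38  0.2   1.77  0.56  0.79 -1.06]
1 0 0.8 [-0.5   0.07  1.93  0.89  0.77 -1.4 ]
1 0 0.9 [-0.57  0.02  2.01  1.06  0.8  -1.58]
hover [-0.17  0.55  1.13 -0.    1.46 -0.52]
1 -0.3 0 [-0.12  0.79  1.06 -0.13  1.56 -0.45]
1 -0.3 0.35 [-0.2   0.5   1.35  0.03  1.25 -0.56]
1 -0.3 0.6 [-0.3   0.29  1.57  0.21  1.05 -0.73]
1 -0.3 0.8 [-0.4   0.13  1.74  0.42  0.93 -0.95]
1 -0.3 0.9 [-0.47  0.06  1.83  0.56  0.9  -1.1 ]
hover [-0.1   0.82  0.72 -0.14  1.88 -0.47]
1 -0.6 0 [-0.08  0.97  0.8  -0.26  1.92 -0.45]
1 -0.6 0.35 [-0.15  0.65  1.12 -0.12  1.59 -0.49]
1 -0.6 0.6 [-0.22  0.42  1.36 -0.    1.36 -0.58]
1 -0.6 0.8 [-0.31  0.24  1.54  0.13  1.2  -0.7 ]
1 -0.6 0.9 [-0.36  0.16  1.64  0.22  1.12 -0.79]
hover None
-1 0 0 [-0.17  0.64  1.3   0.    1.2   2.62]
-1 0 0.35 [-0.27  0.38  1.57  0.25  0.92  2.39]
-1 0 0.6 [-0.38  0.2   1.77  0.56  0.79  2.08]
-1 0 0.8 [-0.5   0.07  1.93  0.89  0.77  1.74]
-1 0 0.9 [-0.57  0.02  2.01  1.06  0.8   1.56]
hover [-0.17  0.55  1.13  0.    1.46  2.62]
-1 -0.3 0 [-0.12  0.79  1.06 -0.13  1.56  2.69]
-1 -0.3 0.35 [-0.2   0.5   1.35  0.03  1.25  2.58]
-1 -0.3 0.6 [-0.3   0.29  1.57  0.21  1.05  2.41]
-1 -0.3 0.8 [-0.4   0.13  1.74  0.42  0.93  2.19]
-1 -0.3 0.9 [-0.47  0.06  1.83  0.56  0.9   2.05]
hover [-0.1   0.82  0.72 -0.14  1.88  2.67]
-1 -0.6 0 [-0.08  0.97  0.8  -0.26  1.92  2.69]
-1 -0.6 0.35 [-0.15  0.65  1.12 -0.12  1.59  2.65]
-1 -0.6 0.6 [-0.22  0.42  1.36  0.    1.36  2.57]
-1 -0.6 0.8 [-0.31  0.24  1.54  0.13  1.2   2.44]
-1 -0.6 0.9 [-0.36  0.16  1.64  0.22  1.12  2.35]
hover None
```

```bash
python3 - <<'E'
from h import *; from cell import robot
h=np.load("hinge.npy")
hm,p,o,M=tool(h,0,1,0)
pt=p+[0,0,.16]
q0=robot.observe()["joints"]; q1=robot.inverse_kinematics(pt,o); print(q1)
robot.move_pose(pt,o)
ob=robot.observe(); c=robot.camera("wrist"); s=robot.camera("top")
print(ob["clock"],ob["position"],pt)
T=np.eye(4);T[:3,:3]=R.from_rotvec(ob["orientation"]).as_matrix();T[:3,3]=ob["position"]
c["pose"]=T@c["mount"]; np.savez("w1.npz",**c)
cv2.imwrite("pics/w1.png",cv2.resize(c["frame"][:,:,::-1],None,fx=1.4,fy=1.4))
E
```

```text
[-1.67444815e-01  5.30196125e-01  1.05764295e+00 -4.44089210e-16
  1.55375358e+00 -5.21186152e-01]
2.6083 [0.62936405 0.01250021 0.28638475] [0.62945978 0.01155365 0.2863    ]
```

View pics/w1.png

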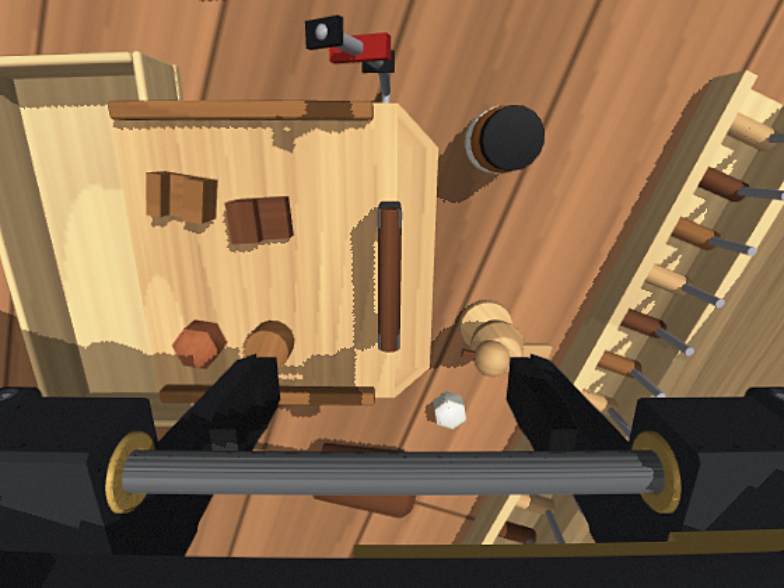

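```bash
python3 - <<'E'
from h import *
import numpy as np
c=dict(np.load("w1.npz")); h0=np.load("hinge.npy"); a=np.radians(20)
w=lambda x,y:((x+.5)/1.4-.5,(y+.5)/1.4-.5)
obs=[(w(390,203),(.205,.051,.045)),(w(389,351),(.205,-.051,.045)),(w(437,149),(.24,.07,0)),(w(110,118),(0,.113,0)),(w(360,47),(.2*np.cos(a),.14,.2*np.sin(a)))]
for p,L in obs: print(onz(c,p,.1+L[2]), world(h0,L)[0], np.round(proj(c,world(h0,L))[0]*1.4))
f=lambda h:np.concatenate([proj(c,world(h,L))[0]-np.array(p) for i,(p,L) in enumerate(obs) if i in(0,1,4)])
r=least_squares(f,h0); print(r.x,r.fun)
im=cv2.resize(c["frame"][:,:,::-1],None,fx=1.4,fy=1.4)
for Ls in ([[0,.12,0],[0,-.12,0]],[[.205,.051,.045],[.205,-.051,.045]],[[0,0,0],[.24,0,0]]):
    u,v=np.round(proj(c,world(r.x,Ls))*1.4).astype(int); cv2.line(im,tuple(map(int,u)),tuple(map(int,v)),(255,0,255),1)
cv2.imwrite("pics/w1ov.png",im); np.save("hinge2.npy",r.x)
E
```

```text
[0.60923065 0.06029032 0.145     ] [0.61179288 0.0593959  0.145     ] [393. 205.]
[ 0.64552952 -0.0406394   0.145     ] [ 0.64712669 -0.03628859  0.145     ] [393. 346.]
[0.6294949  0.10474471 0.1       ] [0.638044   0.08934383 0.1       ] [440. 173.]
[0.39713159 0.04326672 0.1       ] [0.3980084  0.04654303 0.1       ] [112. 114.]
[0.56384776 0.13635139 0.16840403] [0.56495731 0.13697504 0.16840403] [362.  46.]
[ 0.43426156 -0.05892866  0.34471518] [ 2.26717439e-02  2.27854951e+00  1.05724830e-03 -2.81172384e+00
 -1.95434981e-02  1.54530867e-03]
```

View pics/w1ov.png

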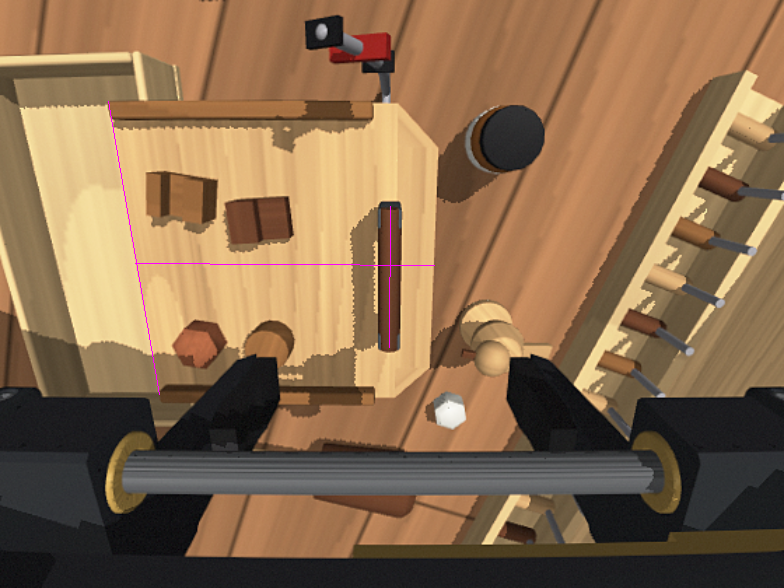

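The wrist-view overlay fits the bar, hinge edge and red mark to within about 2 px, so I'll descend and grasp.

```bash
python3 - <<'E'
from h import *; from cell import robot
h=np.load("hinge2.npy")
hm,p,o,M=tool(h,0,1,0); print(hm,p)
robot.servo_line(p+[0,0,.05],o,vel=.12)
robot.servo_line(p,o,vel=.06)
print(robot.observe()["position"],robot.observe()["contact_force"])
robot.grab(15)
ob=robot.observe(); print(ob["clock"],ob["position"],ob["contact_force"],ob["ft_torque"],ob["gripper_width"]*88)
c=robot.camera("scene"); cv2.imwrite("pics/s2.png",cv2.resize(c["frame"][100:320,150:420,::-1],None,fx=2.7,fy=2.7))
E
```

```text
[0.62720177 0.01034671 0.145     ] [0.62720177 0.01034671 0.1263    ]
[0.62744134 0.0103393  0.12673967] [-0.45556859 -0.18253159  0.84670538]
5.8583 [0.62724663 0.01036695 0.12632449] [ 0.05317767  0.39828414 -1.17436691] [-0.0663711  -0.02012126  0.03064664] 15.202146168780303
```

View pics/s2.png

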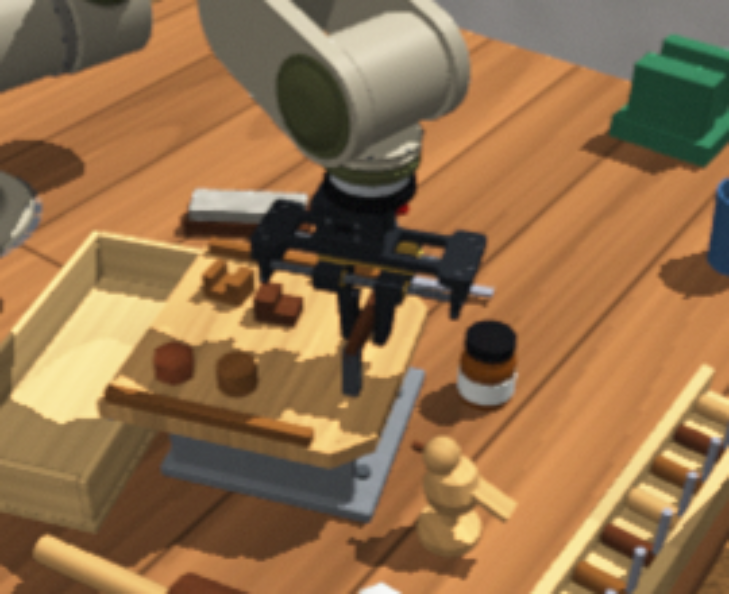

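The grasp is good: the fingers straddle the bar, the width reads 15 mm against a 16 mm bar, and the forces are near zero. Now I'll lift in steps while watching the force.

```bash
cat >> h.py <<'E'
def arc(robot,h,a,b,step=.06,vel=.06,lim=30,sg=1):
    n=max(1,int(np.ceil(abs(b-a)/step)))
    for th in np.linspace(a,b,n+1)[1:]:
        hm,p,o,M=tool(h,th,sg,0); robot.servo_line(p,o,vel=vel)
        ob=robot.observe(); F=ob["contact_force"]@M
        print(round(ob["clock"],2),"th %.3f"%th,"Ftool",np.round(F,1),"T",np.round(ob["ft_torque"]@M,2),"w %.1f"%(ob["gripper_width"]*88),flush=True)
        if np.linalg.norm(F)>lim: print("STOP");return th
    return b
E
python3 - <<'E'
from h import *; from cell import robot
h=np.load("hinge2.npy"); robot.grab(40)
th=arc(robot,h,0,.36)
c=robot.camera("scene"); cv2.imwrite("pics/s3.png",cv2.resize(c["frame"][100:320,150:420,::-1],None,fx=2.7,fy=2.7))
E
```

```text
6.48 th 0.060 Ftool [ 5.6  4.7 -0.4] T [-0.07 -0.07  0.51] w 14.1
6.84 th 0.120 Ftool [4.7 3.6 1. ] T [ 0.01 -0.1   0.5 ] w 14.4
7.2 th 0.180 Ftool [ 4.3  3.6 -0.2] T [-0.06 -0.12  0.44] w 14.2
7.56 th 0.240 Ftool [3.9 3.7 1. ] T [-0.01 -0.08  0.41] w 14.4
7.92 th 0.300 Ftool [3.7 3.7 1.3] T [ 0.04 -0.17  0.42] w 14.0
8.28 th 0.360 Ftool [4.  3.5 0.3] T [-0.03 -0.09  0.33] w 14.1
```

View pics/s3.png

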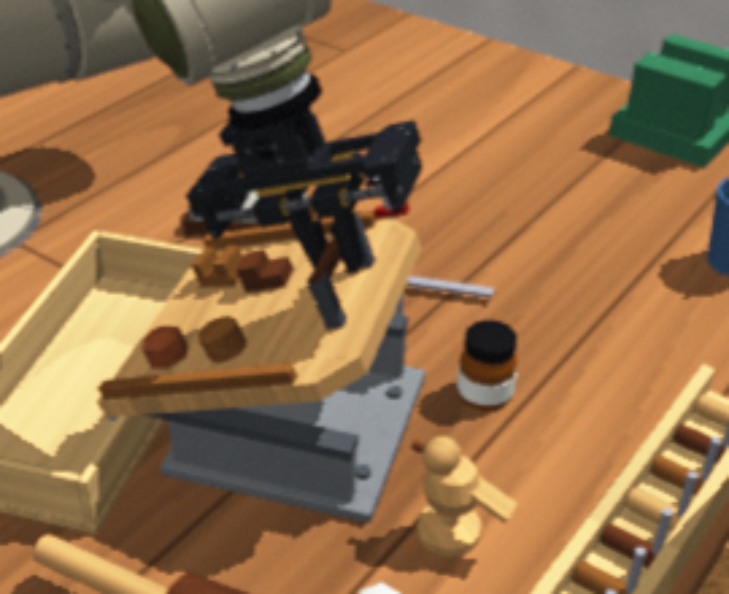

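The board is held well, with small forces and the blanks still in place. I'll tip on slowly.

```bash
python3 - <<'E'
from h import *; from cell import robot
h=np.load("hinge2.npy")
th=arc(robot,h,.36,.72,step=.06,vel=.035)
robot.pause(.7)
ims=[]
for n in("scene","top"):
    c=robot.camera(n); f=c["frame"][:,:,::-1]
    ims.append(cv2.resize(f[110:320,130:400] if n=="scene" else f[140:350,200:470],(790//2,307)))
cv2.imwrite("pics/s4.png",cv2.resize(np.hstack(ims),None,fx=1,fy=1))
cv2.imwrite("pics/s4b.png",cv2.resize(robot.camera("wrist")["frame"][:,:,::-1],None,fx=1.,fy=1.))
E
```

```text
8.83 th 0.420 Ftool [4.4 3.1 1. ] T [-0.06 -0.19  0.31] w 14.3
9.34 th 0.480 Ftool [3.  3.7 0.3] T [-0.   -0.26  0.3 ] w 14.7
9.85 th 0.540 Ftool [3.7 4.  1.2] T [-0.01 -0.23  0.23] w 14.3
10.36 th 0.600 Ftool [4.  3.5 2.1] T [-0.09 -0.33  0.19] w 14.6
10.87 th 0.660 Ftool [3.8 3.9 2.2] T [ 0.02 -0.41  0.18] w 14.4
11.38 th 0.720 Ftool [1.9 3.3 2.8] T [-0.04 -0.43  0.14] w 14.6
```

View pics/s4.png

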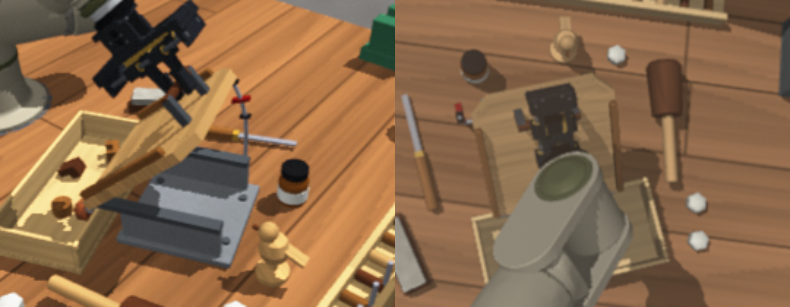

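View pics/s4b.png

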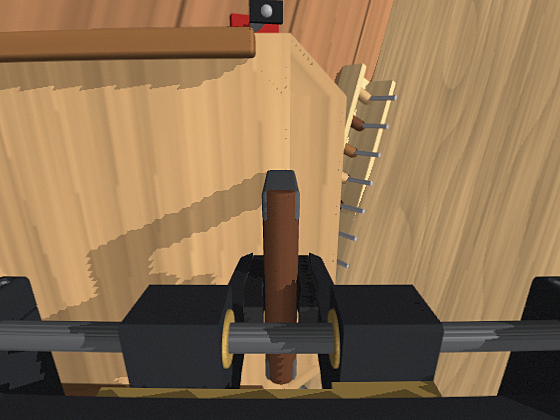

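```bash
python3 - <<'E'
from h import *; from cell import robot
c=robot.camera("scene"); print(robot.observe()["clock"]); cv2.imwrite("pics/s5.png",cv2.resize(c["frame"][180:310,125:265,::-1],None,fx=4.5,fy=4.5,interpolation=cv2.INTER_CUBIC))
E
```

```text
12.275
```

View pics/s5.png

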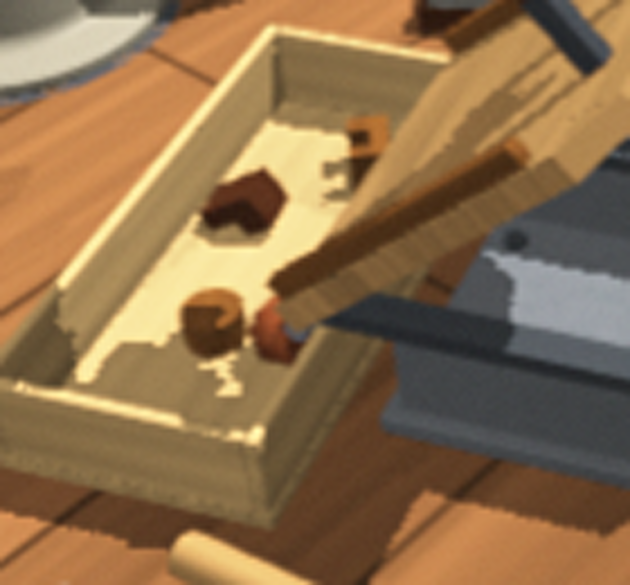

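```bash
python3 - <<'E'
from h import *; from cell import robot
h=np.load("hinge2.npy")
arc(robot,h,.72,.84,step=.06,vel=.05); robot.pause(.3)
c=robot.camera("scene"); print(robot.observe()["clock"]); cv2.imwrite("pics/s6.png",cv2.resize(c["frame"][180:310,125:265,::-1],None,fx=4.5,fy=4.5,interpolation=cv2.INTER_CUBIC))
ci,si=np.cos(h[2]),np.sin(h[2])
for n,u in dict(step=(245,205),notch=(365,145),round=(210,320),hex=(272,328)).items():
    uv=(125+u[0]/4.5,180+u[1]/4.5)
    for z in (.021,.1):
        d=onz(c,uv,z)[:2]-h[:2]; print(n,z,np.round([ci*d[0]+si*d[1],-si*d[0]+ci*d[1]],3))
E
```

```text
12.68 th 0.780 Ftool [3.3 2.2 3.3] T [-0.03 -0.48  0.06] w 14.5
13.07 th 0.840 Ftool [2.3 3.4 3.4] T [-0.04 -0.55  0.06] w 14.1
13.425
step 0.021 [-0.105  0.031]
step 0.1 [-0.05 -0.05]
notch 0.021 [-0.061  0.107]
notch 0.1 [-0.011  0.018]
round 0.021 [-0.076 -0.067]
round 0.1 [-0.025 -0.138]
hex 0.021 [-0.04  -0.062]
hex 0.1 [ 0.008 -0.134]
```

View pics/s6.png

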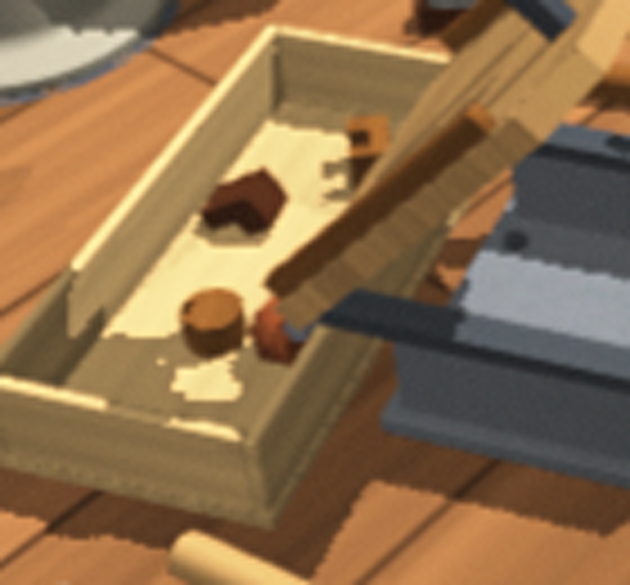

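All four blanks rest on the crate floor: back-projected to floor height they fall inside the crate walls, and they didn't move when I tipped further. Now a controlled lowering.

```bash
python3 - <<'E'
from h import *; from cell import robot
h=np.load("hinge2.npy"); a=np.radians(20)
arc(robot,h,.84,.40,step=.11,vel=.06); arc(robot,h,.40,a,step=.06,vel=.03); robot.pause(.4)
ob=robot.observe(); print(ob["clock"],ob["position"],tool(h,a,1)[1],ob["orientation"],tool(h,a,1)[2])
c=robot.camera("scene"); cv2.imwrite("pics/s7.png",cv2.resize(c["frame"][130:310,120:320,::-1],None,fx=3.3,fy=3.3,interpolation=cv2.INTER_CUBIC)); np.savez("s7.npz",**c)
c=robot.camera("wrist"); T=np.eye(4);T[:3,:3]=R.from_rotvec(ob["orientation"]).as_matrix();T[:3,3]=ob["position"]
c["pose"]=T@c["mount"]; np.savez("w7.npz",**c)
cv2.imwrite("pics/w7.png",c["frame"][:,:,::-1])
E
```

```text
13.95 th 0.730 Ftool [2.7 3.3 4.1] T [-0.03 -0.63  0.13] w 14.2
14.47 th 0.620 Ftool [2.4 3.8 3.4] T [-0.03 -0.51  0.22] w 14.1
15.0 th 0.510 Ftool [3.  3.9 2.7] T [-0.03 -0.53  0.29] w 14.1
15.53 th 0.400 Ftool [3.9 4.3 3.2] T [-0.02 -0.51  0.39] w 14.0
16.02 th 0.349 Ftool [3.8 4.1 2.8] T [ 0.   -0.52  0.49] w 14.3
16.425 [0.60751313 0.00325464 0.19425971] [0.60710009 0.00312919 0.19482805] [ 1.14139336  1.13785541 -0.68567204] [ 1.14284066  1.13787932 -0.68474129]
```

View pics/s7.png

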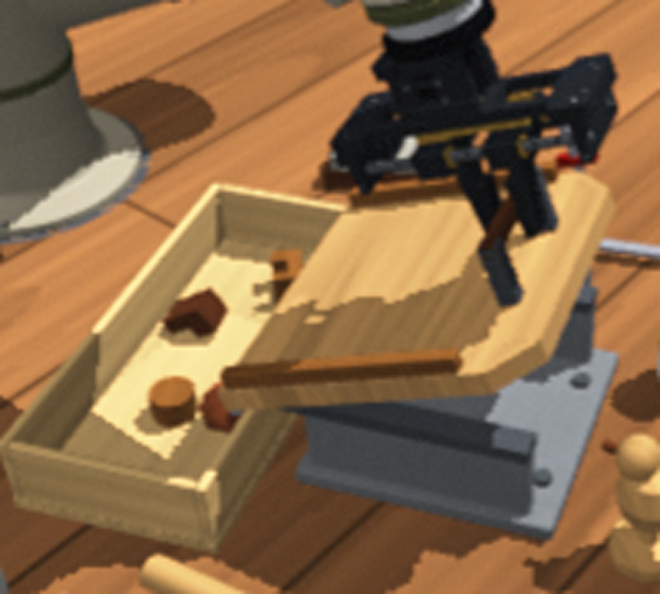

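View pics/w7.png

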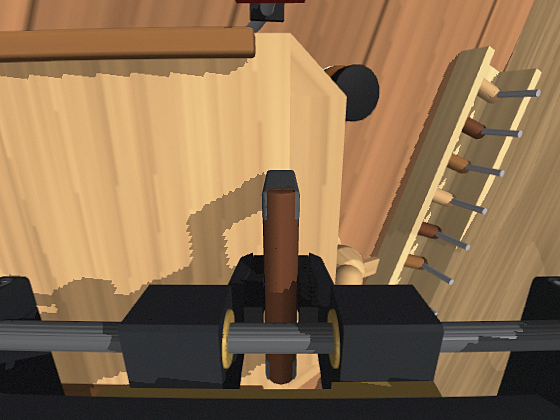

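The board is empty and all four blanks are in the crate. Next I'll check the tilt from kinematics and from the pictures.

```bash
python3 - <<'E'
from h import *; from cell import robot
h=np.load("hinge2.npy"); ob=robot.observe()
M=R.from_rotvec(ob["orientation"]).as_matrix(); b=ob["position"]-.0187*M[:,0]
d=b-[h[0],h[1],.1]; lx=np.cos(h[2])*d[0]+np.sin(h[2])*d[1]
r=np.hypot(.205,.045); print("lx,z,r",lx,d[2],np.hypot(lx,d[2]),r)
print("deg atan",np.degrees(np.arctan2(d[2],lx)-np.arctan2(.045,.205)),"from z",np.degrees(np.arcsin(d[2]/r)-np.arctan2(.045,.205)),"tool",np.degrees(np.arctan2(-M[:,0]@[np.cos(h[2]),np.sin(h[2]),0]*-1,-M[2,0])))
c=dict(np.load("s7.npz",allow_pickle=True)); w=dict(np.load("w7.npz",allow_pickle=True)); w1=dict(np.load("w1.npz",allow_pickle=True))
# chamfer corners from w1 (flat)
for n,u in dict(A=(398,104),B=(437,149),D=(431,368),Bd=(374,108)).items():
    p=onz(w1,((u[0]+.5)/1.4-.5,(u[1]+.5)/1.4-.5),.1 if n!="Bd" else .114)[:2]-h[:2]; print(n,np.round([np.cos(h[2])*p[0]+np.sin(h[2])*p[1],-np.sin(h[2])*p[0]+np.cos(h[2])*p[1]],4))
def tilt(L,t): L=np.array(L,float); return np.c_[L[:,0]*np.cos(t)-L[:,2]*np.sin(t),L[:,1],L[:,0]*np.sin(t)+L[:,2]*np.cos(t)]
im=cv2.resize(c["frame"][130:310,120:320,::-1],None,fx=4,fy=4,interpolation=cv2.INTER_CUBIC)[80:560]
iw=w["frame"][:,:,::-1].copy()
for deg,col in((17,(255,0,0)),(20,(0,255,0)),(23,(0,0,255))):
    for L in([[.24,.0775,0],[.24,-.0775,0]],[[.205,.051,.045],[.205,-.051,.045]],[[0,.12,0],[0,-.12,0]]):
        P=world(h,tilt(L,np.radians(deg)))
        u=(proj(c,P)-[120,130]+.5)*4-.5-[0,80]; cv2.line(im,*[tuple(map(int,np.round(x))) for x in u],col,1)
        u=proj(w,P); 
        if L[0][0]>0: cv2.line(iw,*[tuple(map(int,np.round(x))) for x in u],col,1)
cv2.imwrite("pics/ov7.png",im[:, :800]); cv2.imwrite("pics/ovw7.png",iw)
E
```

```text
lx,z,r 0.17768395370847162 0.11180657913839709 0.2099340337918198 0.20988091861815356
deg atan 19.799155852126518 from z 19.808280354634153 tool 19.938025303727134
A [0.2099 0.1185]
B [0.2391 0.0881]
D [ 0.2412 -0.0914]
Bd [0.1933 0.1143]
```

View pics/ov7.png

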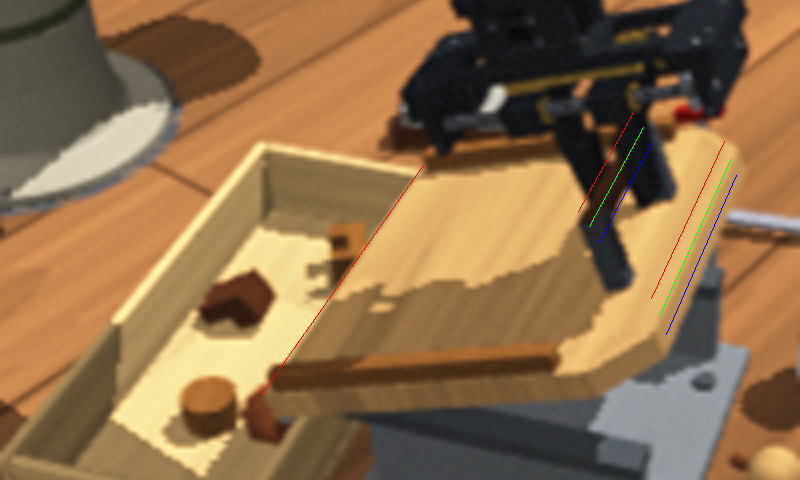

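View pics/ovw7.png

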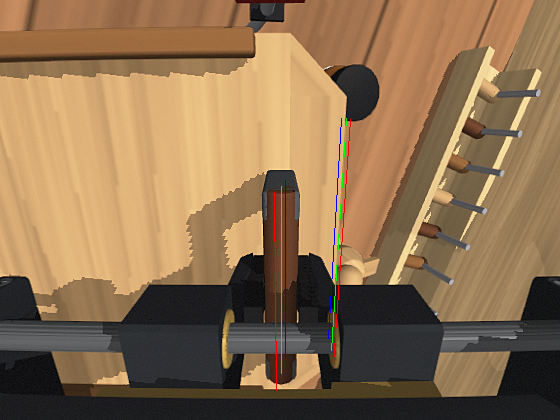

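Kinematics gives 19.8°, and the bar radius matches the stated 209.9 mm. The overlay in the wrist view agrees with 20°. I'll trim up by 0.2°, do a last look and hand in.

```bash
python3 - <<'E'
from h import *; from cell import robot
h=np.load("hinge2.npy"); a=np.radians(20)
arc(robot,h,a,a+np.radians(.2),step=.06,vel=.02); robot.pause(.5)
ob=robot.observe(); M=R.from_rotvec(ob["orientation"]).as_matrix(); b=ob["position"]-.0187*M[:,0]
print(ob["clock"],np.degrees(np.arcsin((b[2]-.1)/np.hypot(.205,.045))-np.arctan2(.045,.205)),ob["contact_force"],np.abs(ob["qd"]).max())
cv2.imwrite("pics/s8.png",robot.camera("scene")["frame"][:,:,::-1])
E
```

```text
16.77 th 0.353 Ftool [3.6 4.5 2.8] T [ 0.02 -0.48  0.36] w 14.0
17.275 20.02524330515139 [ 5.4623636  -0.51440272 -0.88199842] 0.0018579060258788673
```

View pics/s8.png

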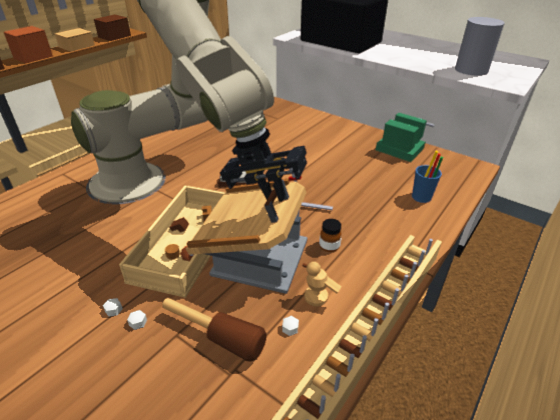

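```bash
python3 -c "
from cell import robot
print(robot.sign_off(),robot.observe()['clock'])"
```

```text
the job is handed in; nothing more can be done
the job is handed in; nothing more can be done
```

I gripped the bar handle with 40 N and tipped the board to about 48° (0.84 rad). All four blanks slid into the crate. I then lowered it step by step to the 20° mark and handed the job in at about 17 s of robot time, still holding the handle.

**Last checks:**
- **Slope:** the arm's position puts the board at 20.0°. Before a last 0.2° trim, the picture overlays agreed with 20° only to within about 1°. In the scene camera the bar appeared slightly lower, roughly 18.5 to 19.5°. That camera showed a similar offset with the board flat, so I went by the arm's position. I did not sight the board's top face directly against the red mark.
- **Hold:** the force at the wrist was about 6 N and the arm was still.
- **Blanks:** the board is empty and all four blanks are visible in the crate.
- **Other objects:** the mallet, wax jar and bird look unmoved in the last picture. The arm and board partly hid the stone and gouge, but the arm never went near them.

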